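# Check a spring pull gauge in its stand

## Task

Check the lab's spring pull gauge: lift it by its case from the cork mat, set it down gently in the check stand and let go, then take it by its pull paddle and draw the slide out until the paddle stands over the stand's cross bar, holding it there for two seconds. Ease the slide fully home without letting it snap back, let go, and then lay the gauge back on its mat as it lay before, scale up. The gauge is delicate, so grip it lightly throughout, and leave everything else on the bench where it is.

Things in the scene. Friction and masses are not known exactly. Their poses are not given: they have to be found in the camera images.
- gauge: Loose pull gauge, 0.38 kg: grey plastic case 130 (x) x 36 (y) x 40 (z) mm, white scale with black ticks on top. Origin: centre of the case's underside; z up when the scale is up. A 10 mm steel rod, 20 mm above the underside, comes out of its -x end and carries a black upright paddle, 45 mm clear of the case when home. A grip of 20 to 60 N a finger is right; over 80 N a finger damages it.
- paddle (a point): Point on the sprung slide's paddle: on the paddle's middle plane, 45 mm above the case's underside. The paddle is an upright block 14 (gauge x) x 40 (gauge y) mm, from 10 to 58 mm above the case's underside. With the slide home it is at x = -117 mm, y = 0 in the gauge's frame.
- tail (a point): Centre of the case's rear end face (gauge x = +65 mm, 20 mm above its underside).
- slide (a joint): How far the slide is drawn out, m: 0 fully home (a spring pulls it home), at most 0.075; the paddle moves along the gauge's -x. Pulling force about 3 N at 0, rising by 1.1 N per 10 mm.
- stand: Fixed check stand: aluminium plate 8 mm thick, x -205 to +85, y -65 to +65 mm. The gauge sits right when its origin is 8 mm straight above this origin (on the bench) and its x axis along the stand's. Dark guides 18 mm above the plate, 44 mm apart across y, flank the case's two ends; the sides are open for fingers from x = -37 to +41 mm. See stand_slot for the end stops.
- stand_slot (a point): Middle of the slot, 24 mm wide, between the two front stops (12 mm thick, 34 mm above the plate, stand x = -79 to -67 mm), at the height of the plate top. The rod passes through it and the paddle stays outside, towards -x. The back stop, 18 mm high, has its inner face at stand x = +71 mm.
- mark: The stand's cross bar, fixed: a dark steel bar 10 (x) x 116 (y) x 3 mm lying across the stand's plate beyond the front stops, with a small brass block at each end; the paddle passes 7 mm above it. Origin: centre of its underside, axes as the stand's. The paddle is on the mark when its middle is straight above the bar's middle along x.
- mat: Flat brown cork mat, fixed, 250 (x) x 130 (y) x 5 mm, on which the gauge lies at the start. Origin: centre of its underside.
- jar: Bystander: amber jar, 56 mm across, 85 mm tall. Origin: centre of its underside.
- crucible: Bystander: white open cup, 48 mm across, 40 mm tall. Origin: centre of its underside.
- beaker: Bystander: glass beaker, 72 mm across, 95 mm tall. Origin: centre of its underside.
- wash_bottle: Bystander: white bottle, 64 mm across, 150 mm tall. Origin: centre of its underside.
- meter: Bystander: black hand-held meter lying flat, 130 x 62 x 26 mm. Origin: centre of its underside.
- spanner: Bystander: spanner lying flat, 160 mm long along x. Origin: centre of its underside.

How it is judged:
By the outcome, as a careful person would: the job done as asked, in the order asked, and still so for the second after the job is handed in, with the robot touching nothing.
It also fails if it takes over 64 s, if anything falls off the work surface, if the arm or the gripper's body presses on something with over 40 N, if the wrist force passes 120 N, or if a joint passes its speed limit or range.

## Robot

A 7-joint arm with a two-finger parallel gripper is mounted at the origin on the work surface. World frame = base frame: x ahead of the robot, y to its left, z up, the work surface at z = 0. Lengths are in m, angles in rad, forces in N, time in s.
With the tool pointing down it reaches from about 0.425 to 0.95 m from the base axis. Payload 4.7 kg.
Tool frame: the origin (TCP) lies at the very end of the fingers, on their centre line; the grasp point (between the pads) lies bot.grip_depth behind it (bot.grip_depth is the distance from the TCP to the grasp point, in m); z points along the fingers, y is the line along which they close (so a half turn about z gives the same grasp; the last joint's range is limited). The gripper opens to 85 mm and grips with 20 to 120 N. Pads are 22 mm wide; open, the fingers measure 114 mm over their backs; the gripper's body (76 mm by 85 mm) begins 54 mm behind the grasp point. The pads swing forward as they close: fully open they stand 13 mm farther back than shut.
Start: joints at [-1.134, 0.469, -0.049, 1.532, 0.024, 1.141, -0.082], TCP at [0.303, 0.603, 0.231] pointing down, gripper open.
Joint ranges: [-2.59, 2.59], [-0.33, 1.99], [-1.39, 1.29], [0.1, 2.45], [-1.04, 4.18], [0.21, 1.99], [-2.66, 2.66]. Speed limits (rad/s): [2.57, 2.57, 3.14, 3.14, 3.14, 3.14, 3.14].

## Interface

Orientations are given as a rotation vector (axis times angle).
In Python, from cell import bot, imaging gives the robot as it stands.
- The arm moves only by the tool servo_tool, never from a script. Its argument "steps" is a list of rows, each an object with "grip": the opening, from 0 (shut) to 1 (fully open); "xyz": the shift along the tool's x, y, z in m, a list of three; "dr": the turn, a rotation vector about the tool's x, y, z in rad, a list of three. In form: [{"grip": grip, "xyz": [x, y, z], "dr": [rx, ry, rz]}, ...]. A call has 1 to 8 rows; each row is the pose to reach, as a shift and turn from the pose commanded when the call began, along the tool's axes at that moment; what a row does not reach only later rows make up. A row lasts 1/8 s, in which the tool goes at most 62.5 mm and 10.7 degrees, less where a joint would pass 70% of its speed; a pose out of reach is approached as far as the arm can. A call with a gripper value outside its range is refused whole. The fingers move at their own pace and stop on an object; "newtons" is the grip in N (left out, the last holds). Time passes only in rows, so rows that repeat a pose let the fingers close. It gives the time, the measured TCP pose, the force, the opening and the grip force at its end, in the units of the state.
- bot.observe(): the state, without advancing time (a new reading comes with each control period).
- imaging.snapshot(name): name is "side" or "top"; returns a dict with "image" (480x640x3 uint8, red, green, blue), "fx", "fy", "cx", "cy" (pixels), "extrinsics" (4x4, takes a point from camera to world coordinates). Camera axes: x right, y up, looking along -z (the intrinsics and any distortion apply to the point x, -y, -z); pixel columns grow to the right and rows downward; lengths in m; the calibration is good to about 2 mm. A picture is of the moment at which its call begins. There is no depth.
- bot.sign_off(): hands the job in; it is judged then, once.
The state is a dict: "time_s": time; "q": joint angles; "joint_velocities": joint speeds; "effort": joint torques, N m; "tool_pos": TCP position; "tool_rot": TCP orientation; "force": force on the tool from outside, world axes, zero at the start; "torque": the same for the moment, N m; "width": finger opening in m; "gripper_force": force on a finger pad.
Only numpy, scipy, OpenCV 4.12 (cv2) and the standard library are available. Lean on these libraries where they do the work, as an engineer would, in place of code of your own. Each camera call takes 0.05 s, during which the arm holds its last target. There are 200 camera calls.

## Working session

There is one attempt and no reset: what is moved stays moved. The work goes in short steps, Python scripts to look and compute and a tool call to move; the robot and the scene stay as the last step left them, time stands still between calls to the robot, and variables do not carry over. Pictures are saved under pics/ and viewed, at most 10 in all, crops included, and the job is handed in when it is done.

Besides the shell and the picture viewer there is one more tool, called in YAML: its name, and indented under it one key for each argument. servo_tool: Moves the arm, as the interface text tells. Its arguments: {"type":"object","properties":{"steps":{"type":"array"},"newtons":{"type":"number"}},"required":["steps"]}

```bash
mkdir -p pics; ls; python3 - <<'E'
from cell import bot, imaging
import cv2, numpy as np, pickle
d={}
for n in("top","side"):
    s=imaging.snapshot(n); d[n]=s
    cv2.imwrite(f"pics/{n}0.png",s["image"][:,:,::-1])
    print(n,{k:(np.round(v,4).tolist() if k=="extrinsics" else v) for k,v in s.items() if k!="image"})
pickle.dump(d,open("s0.pkl","wb"))
print(bot.grip_depth,bot.observe())
E
```

```text
pics
top {'fx': 601.5983965356363, 'fy': 601.5983965356363, 'cx': 322.59015496401344, 'cy': 233.34393769728828, 'extrinsics': [[-0.0014, 0.9808, -0.1952, 0.2111], [-1.0, -0.0017, -0.0014, -0.005], [-0.0017, 0.1952, 0.9808, 1.8694], [0.0, 0.0, 0.0, 1.0]]}
side {'fx': 511.9975256456502, 'fy': 511.9975256456502, 'cx': 316.8424937928877, 'cy': 240.13464055055132, 'extrinsics': [[0.8677, 0.2959, -0.3994, 0.0853], [-0.4969, 0.4966, -0.7117, -0.849], [-0.0122, 0.816, 0.5779, 0.7636], [0.0, 0.0, 0.0, 1.0]]}
0.0187 {'time_s': 0.1, 'q': array([-1.1338938 ,  0.46937046, -0.04861079,  1.53357915,  0.02411388,
        1.14100592, -0.08232241]), 'joint_velocities': array([ 0.0002457 , -0.00133393,  0.00070756, -0.0014971 ,  0.00139069,
        0.00139542,  0.00102638]), 'effort': array([ 2.13748790e-04, -5.11514568e+01, -4.71332995e-02, -2.38390875e+01,
        1.07865839e-02,  4.35585418e-03, -6.03859149e-06]), 'tool_pos': array([0.30291448, 0.60262203, 0.23035792]), 'tool_rot': array([-7.24963729e-01, -3.05644640e+00,  2.73775341e-03]), 'force': array([-0.60673072,  0.1418969 , -0.58786158]), 'torque': array([ 0.00450287, -0.04488119,  0.03475547]), 'gripper_force': 0.0, 'width': 0.08538561451791628}
```

View pics/top0.png

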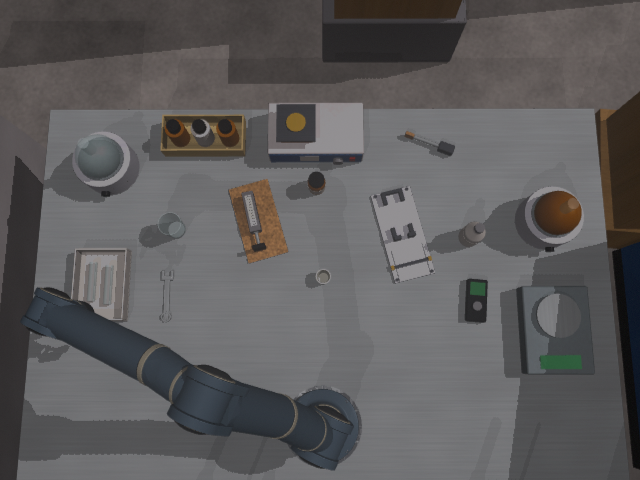

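View pics/side0.png

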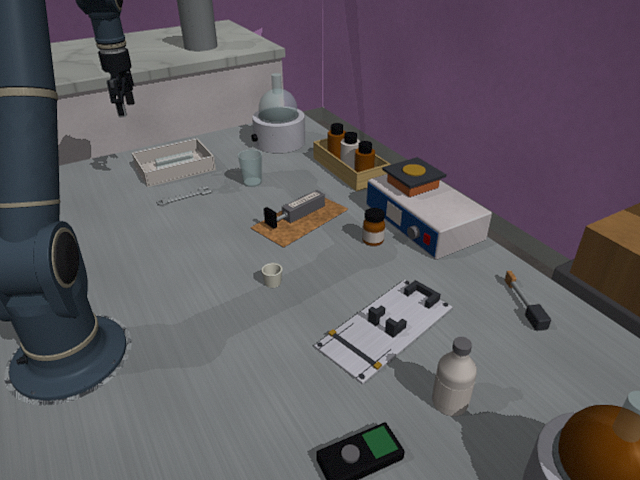

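The top view shows the gauge at (252,213) with its paddle at (259,247), and the stand near (402,235) with its bar at (410,266). The side view shows the gauge at (300,208) and the stand at (385,328). Next I'll zoom in on both views.

```bash
python3 - <<'E'
import cv2, numpy as np, pickle
d=pickle.load(open("s0.pkl","rb"))
def crop(n,u,v,w,h,s):
    im=d[n]["image"][v:v+h,u:u+w,::-1]
    return cv2.resize(im,None,fx=s,fy=s,interpolation=cv2.INTER_CUBIC)
def pad(a,w,h):
    o=np.zeros((h,w,3),np.uint8); o[:a.shape[0],:a.shape[1]]=a; return o
# each top crop 65x100 at x6, 
A=pad(crop("top",225,175,66,92,6),400,600); B=pad(crop("top",366,183,66,100,6),400,600)
cv2.imwrite("pics/topz.png",np.hstack([A,B]))
C=pad(crop("side",245,183,110,65,6),660,395);
C=cv2.resize(crop("side",245,185,105,62,1),None,fx=5,fy=5,interpolation=cv2.INTER_CUBIC)
D=cv2.resize(crop("side",310,272,146,110,1),None,fx=2.6,fy=2.6,interpolation=cv2.INTER_CUBIC)
cv2.imwrite("pics/sidez.png",np.vstack([pad(C,800,310),pad(D,800,290)]))
E
```

```text
(no output)
```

View pics/topz.png

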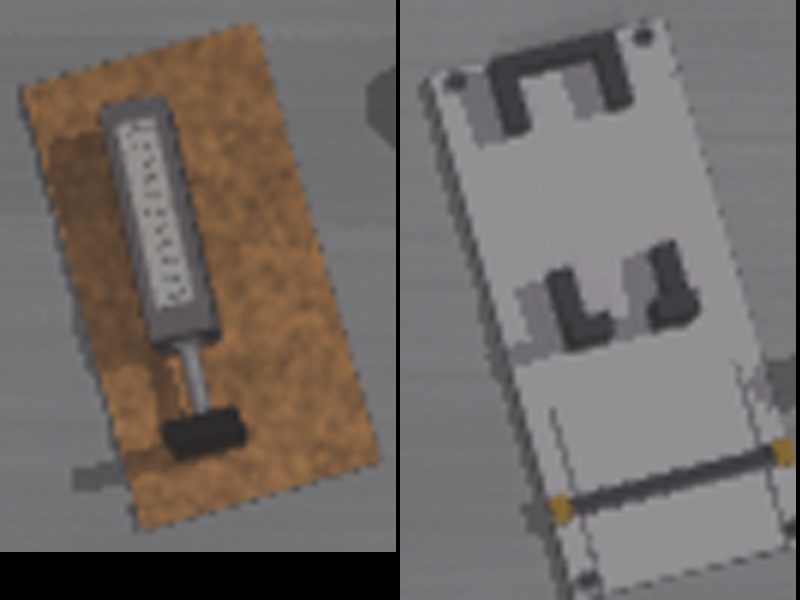

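View pics/sidez.png

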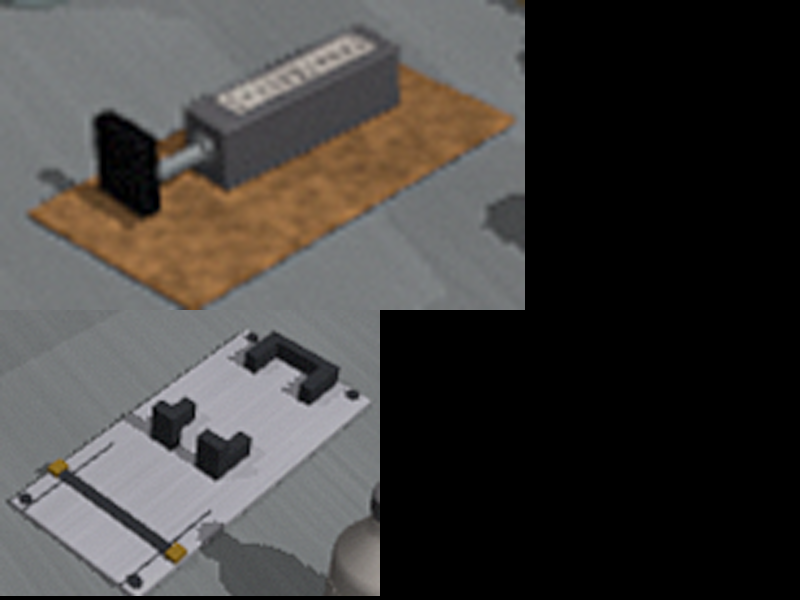

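The top crop shows the mat corners at crop (22,88), (258,25), (380,460) and (145,530), with the white scale in the middle of the case. The stand's front stops are at crop (580,330) and (675,305), and the brass blocks are at (560,510) and (783,452). The side crop agrees and shows the gauge scale up, with its paddle towards the robot.

```bash
cat > h.py <<'E'
import cv2, numpy as np
def plane(s,uv,z):
    uv=np.atleast_2d(np.asarray(uv,float)); E=np.asarray(s["extrinsics"])
    r=np.c_[(uv[:,0]-s["cx"])/s["fx"],-(uv[:,1]-s["cy"])/s["fy"],-np.ones(len(uv))]@E[:3,:3].T
    o=E[:3,3]; return (o+r*((z-o[2])/r[:,2])[:,None])[:,:2]
def blobs(s,mask,box,z,amin=5):
    u,v,w,h=box; m=np.zeros(mask.shape,np.uint8); m[v:v+h,u:u+w]=mask[v:v+h,u:u+w]
    n,l,st,_=cv2.connectedComponentsWithStats(m)
    for i in range(1,n):
        if st[i,4]<amin: continue
        c=cv2.findContours((l==i).astype(np.uint8),0,1)[0][0][:,0,:]
        P=plane(s,c,z)*1000; q=P.mean(0); r=cv2.minAreaRect((P).astype(np.float32)); M=plane(s,np.argwhere(l==i)[:,::-1],z)*1000
        yield st[i,4],np.round(r[0],1),np.round(r[1],1),round(r[2],1),np.round(M.mean(0),1)
E
python3 - <<'E'
from h import *; import pickle
d=pickle.load(open("s0.pkl","rb"))
B={"top":((225,175,66,92),(366,183,68,103)),"side":((245,190,105,56),(308,272,150,112))}
for n in d:
    s=d[n]; im=s["image"]; hsv=cv2.cvtColor(im,cv2.COLOR_RGB2HSV); H,S,V=cv2.split(hsv); g,t=B[n]
    print(n)
    for name,m,box,z,a in (("cork",(S>90),g,.005,300),("scale",(V>125)&(S<60),g,.045,40),("paddle",(V<45),g,.063,30),
       ("plate",(V>128)&(S<40),t,.008,500),("brass",(S>120),t,.014,4),("dark",(V<75)&(S<80),t,.011,20)):
        for b in blobs(s,m.astype(np.uint8),box,z,a): print(" ",name,*b)
def zc(n,P,k,u,v): return [((x+.5)/k-.5+u,(y+.5)/k-.5+v) for x,y in P]
T,S=d["top"],d["side"]
def pr(name,s,uv,z): print(name,np.round(plane(s,uv,z)*1000,1).tolist())
pr("T mat",T,zc("t",[(22,88),(258,25),(380,460),(145,530)],6,225,175),.005)
pr("S mat",S,zc("s",[(28,213),(195,308),(515,120)],5,245,185),.005)
pr("T casetop bl br",T,zc("t",[(102,108),(167,98)],6,225,175),.045)
pr("T scale",T,zc("t",[(117,122),(152,117),(193,302),(158,310)],6,225,175),.045)
pr("S casebot fr br",S,zc("s",[(228,188),(398,105)],5,245,185),.005)
pr("S casetop fl fr br bl",S,zc("s",[(185,100),(225,128),(398,48),(360,25)],5,245,185),.045)
pr("T plate",T,zc("t",[(423-400,78),(660-400,18),(800-400,545),(573-400,597)],6,366,183),.008)
pr("S plate",S,zc("s",[(10,190),(250,20),(370,92),(133,282)],2.6,310,272),.008)
pr("T bar ends",T,zc("t",[(560-400,510),(783-400,452)],6,366,183),.014)
pr("S brass",S,zc("s",[(58,467-310),(176,552-310)],2.6,310,272),.014)
pr("T bar mid line",T,zc("t",[(580-400,503),(770-400,458)],6,366,183),.011)
E
```

```text
top
  cork 2407 [625.4 203.8] [247.7 128.1] 16.4 [622.1 198.8]
  scale 147 [648.3 222.8] [96.6 18.5] 13.3 [647.  222.8]
  plate 2196 [ 607.  -247.2] [235.3 128.6] 14.3 [ 598.6 -250.1]
  brass 9 [ 501.9 -335.4] [9.9 7. ] 16.3 [ 502.  -335.7]
  brass 10 [ 471.7 -217.9] [6.2 9.5] 88.6 [ 472.3 -218.5]
  dark 152 [ 700.7 -223.9] [40.4 69.3] 14.3 [ 705.4 -223.5]
  dark 75 [ 590.1 -276.3] [41.3 26. ] 19.8 [ 588.1 -279.5]
  dark 73 [ 579.5 -232. ] [41.5 25.3] 12.5 [ 575.8 -229.7]
  dark 73 [ 487.4 -278.5] [  7.4 105.4] 15.4 [ 487.6 -278.7]
side
  cork 1688 [616.8 221.7] [250.1 173.8] 16.3 [603.1 180.5]
  scale 562 [554.8 253.6] [161.6 125.5] 66.7 [555.5 272.1]
  scale 136 [736.4 170.6] [134.   43.6] 89.2 [731.5 172.8]
  scale 147 [647.8 223.3] [101.3  21.9] 13.1 [646.6 223.1]
  scale 247 [579.7  44.9] [80.7 71.9] 84.2 [590.8  41.9]
  paddle 198 [518.  161.8] [93.6 29.1] 68.8 [517.3 161.4]
  plate 4058 [ 620.8 -226. ] [291.7 167.2] 14.1 [ 602.6 -251.3]
  plate 984 [ 462.3 -292.5] [ 42.9 116.3] 13.8 [ 462.  -292.2]
  brass 31 [ 469.3 -219.6] [14.9 11.4] 23.0 [ 469.4 -220.3]
  brass 42 [ 498.8 
[... 434 characters left out ...]
4] 56.4 [ 460.1 -340.7]
T mat [[726.8, 300.1], [761.6, 174.5], [524.9, 106.7], [488.1, 229.0]]
S mat [[486.5, 228.1], [524.3, 105.3], [759.7, 173.9]]
T casetop bl br [[704.9, 251.5], [710.2, 217.6]]
T scale [[697.3, 243.4], [700.0, 225.2], [601.1, 201.8], [596.9, 219.8]]
S casebot fr br [[589.4, 194.9], [711.6, 221.5]]
S casetop fl fr br bl [[582.7, 228.6], [588.1, 192.2], [709.3, 217.3], [704.0, 250.5]]
T plate [[704.2, -152.0], [737.1, -279.1], [453.7, -343.4], [426.9, -225.0]]
S plate [[423.6, -226.4], [705.6, -158.4], [733.2, -282.5], [455.6, -346.7]]
T bar ends [[471.4, -218.7], [501.6, -335.3]]
S brass [[470.0, -220.3], [499.6, -336.3]]
T bar mid line [[475.5, -229.5], [498.9, -328.9]]
```

```bash
cat >> h.py <<'E'
from scipy.spatial.transform import Rotation as R
def plan(st,*targets):
    """targets (x,y,z,yaw_deg of tool x), metres -> shift and turn in the tool's axes now"""
    R0=R.from_rotvec(st["tool_rot"])
    for x,y,z,a in targets:
        c,s=np.cos(np.radians(a)),np.sin(np.radians(a))
        R1=R.from_matrix(np.array([[c,s,0],[s,-c,0],[0,0,-1]]))
        print("xyz",np.round(R0.inv().apply(np.array([x,y,z])-st["tool_pos"]),4).tolist(),"dr",np.round((R0.inv()*R1).as_rotvec(),4).tolist())
def at(o,ang,dx,dy=0):
    c,s=np.cos(np.radians(ang)),np.sin(np.radians(ang)); return o[0]+c*dx-s*dy,o[1]+s*dx+c*dy
E
python3 - <<'E'
from h import *; from cell import bot
g=at((.647,.2225),13.2,-.006); print(g)
plan(bot.observe(),(*g,.2,193.2),(*g,.10,193.2))
E
```

```text
(np.float64(0.6411585265827611), np.float64(0.22112989477933606))
xyz [-0.4735, -0.1889, 0.0307] dr [-0.0017, -0.0006, -0.6962]
xyz [-0.4735, -0.1887, 0.1307] dr [-0.0017, -0.0006, -0.6962]
```

servo_tool:
  steps:
    - {"grip": 0.8, "xyz": [-0.058, -0.023, 0.004], "dr": [0, 0, -0.087]}
    - {"grip": 0.8, "xyz": [-0.117, -0.046, 0.008], "dr": [0, 0, -0.174]}
    - {"grip": 0.8, "xyz": [-0.175, -0.07, 0.011], "dr": [0, 0, -0.26]}
    - {"grip": 0.8, "xyz": [-0.234, -0.094, 0.015], "dr": [0, 0, -0.348]}
    - {"grip": 0.8, "xyz": [-0.292, -0.117, 0.02], "dr": [0, 0, -0.435]}
    - {"grip": 0.8, "xyz": [-0.35, -0.14, 0.025], "dr": [0, 0, -0.52]}
    - {"grip": 0.8, "xyz": [-0.41, -0.165, 0.03], "dr": [0, 0, -0.61]}
    - {"grip": 0.8, "xyz": [-0.4735, -0.189, 0.031], "dr": [-0.0017, -0.0006, -0.696]}
  newtons: 35

```text
time_s: 1.1
tool_pos: [0.6345, 0.2279, 0.1996]
tool_rot: [0.365, -3.12, -0.002]
force: [1.1, 1.5, 0.3]
width: 0.0684
gripper_force: 0.0
```

servo_tool:
  steps:
    - {"grip": 0.8, "xyz": [0, 0, 0], "dr": [0, 0, 0]}
    - {"grip": 0.8, "xyz": [0, 0, 0.04], "dr": [0, 0, 0]}
    - {"grip": 0.8, "xyz": [0, 0, 0.08], "dr": [0, 0, 0]}
    - {"grip": 0.8, "xyz": [0, 0, 0.11], "dr": [0, 0, 0]}
    - {"grip": 0.8, "xyz": [0, 0, 0.12], "dr": [0, 0, 0]}
    - {"grip": 0.8, "xyz": [0, 0, 0.12], "dr": [0, 0, 0]}

```text
time_s: 1.85
tool_pos: [0.6336, 0.2303, 0.0803]
tool_rot: [-0.362, 3.121, 0.002]
force: [-0.1, 0.0, -0.2]
width: 0.0681
gripper_force: 0.0
```

```bash
python3 - <<'E'
from h import *; from cell import bot,imaging
s=imaging.snapshot("side"); st=bot.observe(); print(st["tool_pos"],st["tool_rot"],st["force"],st["width"])
t=imaging.snapshot("top")
a=cv2.resize(s["image"][130:260,230:370,::-1],None,fx=4,fy=4); b=cv2.resize(t["image"][170:270,220:290,::-1],None,fx=3.3,fy=4)
h=520; o=np.zeros((h,800,3),np.uint8); o[:,:560]=a; o[:400,565:565+b.shape[1]]=b[:400]
cv2.imwrite("pics/pre.png",o)
g=at((.647,.2225),13.2,-.006); plan(st,(*g,.013,193.2))
E
```

```text
[0.63445163 0.2304777  0.08138481] [-0.36105823  3.11856553  0.00327218] [0.48460704 0.2344411  0.45286507] 0.06765984078610103
xyz [-0.0042, -0.0108, 0.0684] dr [0.0018, 0.0024, 0.0001]
```

View pics/pre.png

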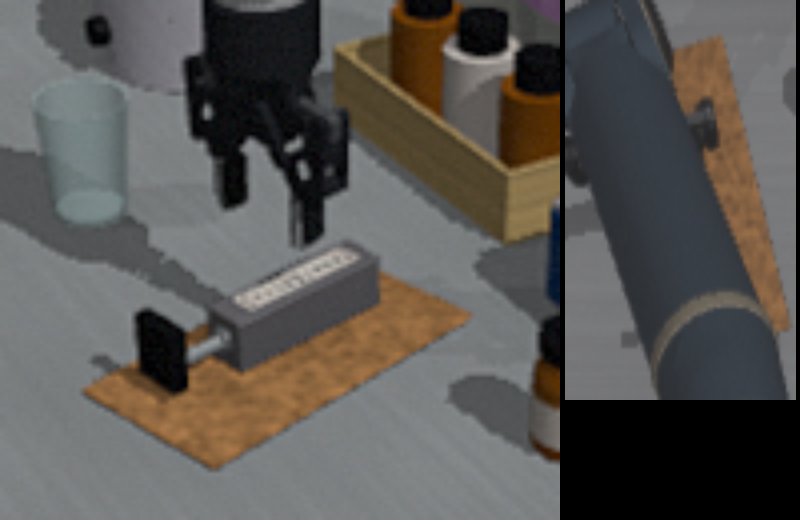

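The side view shows the open fingers at crop (230,190) and (305,225), straddling the case above its top. The arm stands about 10 mm off to +y, so I'll correct that and go down.

servo_tool:
  steps:
    - {"grip": 0.8, "xyz": [-0.005, -0.0105, 0], "dr": [0, 0, 0]}
    - {"grip": 0.8, "xyz": [-0.005, -0.0105, 0.01], "dr": [0, 0, 0]}
    - {"grip": 0.8, "xyz": [-0.005, -0.0105, 0.03], "dr": [0, 0, 0]}
    - {"grip": 0.8, "xyz": [-0.005, -0.0105, 0.05], "dr": [0, 0, 0]}
    - {"grip": 0.8, "xyz": [-0.005, -0.0105, 0.062], "dr": [0, 0, 0]}
    - {"grip": 0.8, "xyz": [-0.005, -0.0105, 0.067], "dr": [0, 0, 0]}
    - {"grip": 0.8, "xyz": [-0.005, -0.0105, 0.067], "dr": [0, 0, 0]}

```text
time_s: 2.82
tool_pos: [0.6413, 0.2209, 0.0131]
tool_rot: [-0.361, 3.12, 0.002]
force: [-1.0, -0.4, -0.7]
width: 0.0685
gripper_force: 0.0
```

servo_tool:
  steps:
    - {"grip": 0.5, "xyz": [0, 0, 0], "dr": [0, 0, 0]}
    - {"grip": 0.4, "xyz": [0, 0, 0], "dr": [0, 0, 0]}
    - {"grip": 0.3, "xyz": [0, 0, 0], "dr": [0, 0, 0]}
    - {"grip": 0.3, "xyz": [0, 0, 0], "dr": [0, 0, 0]}
    - {"grip": 0.3, "xyz": [0, 0, 0], "dr": [0, 0, 0]}
    - {"grip": 0.3, "xyz": [0, 0, 0], "dr": [0, 0, 0]}
  newtons: 35

```text
time_s: 3.58
tool_pos: [0.642, 0.221, 0.0144]
tool_rot: [-0.361, 3.118, 0.003]
force: [-1.0, -0.5, 6.7]
width: 0.0357
gripper_force: 37.3
```

servo_tool:
  steps:
    - {"grip": 0.3, "xyz": [0, 0, -0.005], "dr": [0, 0, 0]}
    - {"grip": 0.3, "xyz": [0, 0, -0.02], "dr": [0, 0, 0]}
    - {"grip": 0.3, "xyz": [0, 0, -0.05], "dr": [0, 0, 0]}
    - {"grip": 0.3, "xyz": [0, 0, -0.09], "dr": [0, 0, 0]}
    - {"grip": 0.3, "xyz": [0, 0, -0.13], "dr": [0, 0, 0]}
    - {"grip": 0.3, "xyz": [0, 0, -0.155], "dr": [0, 0, 0]}
    - {"grip": 0.3, "xyz": [0, 0, -0.16], "dr": [0, 0, 0]}
    - {"grip": 0.3, "xyz": [0, 0, -0.16], "dr": [0, 0, 0]}

```text
time_s: 4.58
tool_pos: [0.6406, 0.2204, 0.1728]
tool_rot: [0.361, -3.12, -0.002]
force: [-0.3, 0.1, -4.5]
width: 0.0353
gripper_force: 36.4
```

```bash
python3 - <<'E'
from h import *; from cell import bot,imaging
st=bot.observe(); print(st["tool_pos"],st["tool_rot"],st["force"],st["torque"],st["width"])
# stand pose: origin ~(.6385,-.2380), 14.2 deg; grasp at gauge x=-6
p=at((.6385,-.2380),14.2,-.006+.002); print(p)
plan(st,(*p,.16,194.2))
E
```

```text
[0.64059721 0.22038509 0.17284364] [ 3.60925631e-01 -3.12049518e+00 -1.95314080e-03] [-0.33542093  0.13786758 -4.49049636] [ 2.06406736e-02 -9.75447307e-05 -2.10297133e-02] 0.035266750563217056
(np.float64(0.6346222186004195), np.float64(-0.2389812295435152))
xyz [0.1107, -0.4459, 0.0123] dr [0.0013, -0.0001, -0.0175]
```

servo_tool:
  steps:
    - {"grip": 0.3, "xyz": [0.003, -0.012, 0], "dr": [0, 0, 0]}
    - {"grip": 0.3, "xyz": [0.009, -0.036, 0], "dr": [0, 0, 0]}
    - {"grip": 0.3, "xyz": [0.017, -0.07, 0], "dr": [0, 0, 0]}
    - {"grip": 0.3, "xyz": [0.026, -0.105, 0], "dr": [0, 0, 0]}
    - {"grip": 0.3, "xyz": [0.035, -0.14, 0], "dr": [0, 0, 0]}
    - {"grip": 0.3, "xyz": [0.043, -0.175, 0], "dr": [0, 0, 0]}
    - {"grip": 0.3, "xyz": [0.052, -0.21, 0], "dr": [0, 0, 0]}
    - {"grip": 0.3, "xyz": [0.061, -0.245, 0], "dr": [0, 0, 0]}

```text
time_s: 5.58
tool_pos: [0.6366, -0.0358, 0.1724]
tool_rot: [0.357, -3.121, -0.001]
force: [-0.2, -0.1, -3.7]
width: 0.0357
gripper_force: 36.3
```

servo_tool:
  steps:
    - {"grip": 0.3, "xyz": [0.009, -0.035, 0], "dr": [0, 0, 0]}
    - {"grip": 0.3, "xyz": [0.017, -0.07, 0], "dr": [0, 0, 0]}
    - {"grip": 0.3, "xyz": [0.026, -0.105, 0], "dr": [0, 0, -0.005]}
    - {"grip": 0.3, "xyz": [0.035, -0.14, 0.004], "dr": [0, 0, -0.01]}
    - {"grip": 0.3, "xyz": [0.043, -0.17, 0.008], "dr": [0, 0, -0.015]}
    - {"grip": 0.3, "xyz": [0.048, -0.192, 0.012], "dr": [0, 0, -0.0175]}
    - {"grip": 0.3, "xyz": [0.0497, -0.201, 0.012], "dr": [0, 0, -0.0175]}
    - {"grip": 0.3, "xyz": [0.0497, -0.201, 0.012], "dr": [0, 0, -0.0175]}

```text
time_s: 6.58
tool_pos: [0.6351, -0.2391, 0.1606]
tool_rot: [-0.387, 3.117, 0.003]
force: [0.4, -1.0, -4.6]
width: 0.035
gripper_force: 36.2
```

```bash
python3 - <<'E'
from h import *; from cell import bot
st=bot.observe(); print(st["tool_pos"],st["tool_rot"],st["force"],st["width"])
p=at((.6385,-.2380),14.2,-.004); plan(st,(*p,.11,194.2))
E
```

```text
[ 0.63512742 -0.23905758  0.16060006] [-0.38703304  3.11679047  0.00321932] [ 0.39471581 -0.95624866 -4.57273926] 0.03500679545193092
xyz [0.0005, 0.0001, 0.0506] dr [0.0019, 0.0011, -0.0007]
```

servo_tool:
  steps:
    - {"grip": 0.3, "xyz": [0, 0, 0.02], "dr": [0, 0, 0]}
    - {"grip": 0.3, "xyz": [0, 0, 0.045], "dr": [0, 0, 0]}
    - {"grip": 0.3, "xyz": [0, 0, 0.07], "dr": [0, 0, 0]}
    - {"grip": 0.3, "xyz": [0, 0, 0.09], "dr": [0, 0, 0]}
    - {"grip": 0.3, "xyz": [0, 0, 0.098], "dr": [0, 0, 0]}
    - {"grip": 0.3, "xyz": [0, 0, 0.098], "dr": [0, 0, 0]}
    - {"grip": 0.3, "xyz": [0, 0, 0.098], "dr": [0, 0, 0]}

```text
time_s: 7.45
tool_pos: [0.6361, -0.239, 0.0638]
tool_rot: [-0.388, 3.115, 0.001]
force: [-0.4, 0.8, -3.4]
width: 0.0355
gripper_force: 36.2
```

```bash
python3 - <<'E'
from h import *; from cell import bot,imaging; import pickle
d={n:imaging.snapshot(n) for n in("side","top")}; st=bot.observe(); print(st["tool_pos"],st["tool_rot"])
pickle.dump(d,open("s1.pkl","wb"))
a=cv2.resize(d["side"]["image"][240:385,310:460,::-1],None,fx=4,fy=4,interpolation=2)
b=cv2.resize(d["top"]["image"][180:285,365:435,::-1],None,fx=2.8,fy=2.8,interpolation=2)
o=np.zeros((580,800,3),np.uint8); o[:,:600]=a; o[:b.shape[0],602:602+b.shape[1]]=b
cv2.imwrite("pics/above.png",o)
E
```

```text
[ 0.6360262  -0.23900922  0.06386734] [-3.87559919e-01  3.11472850e+00  1.07797008e-03]
```

View pics/above.png

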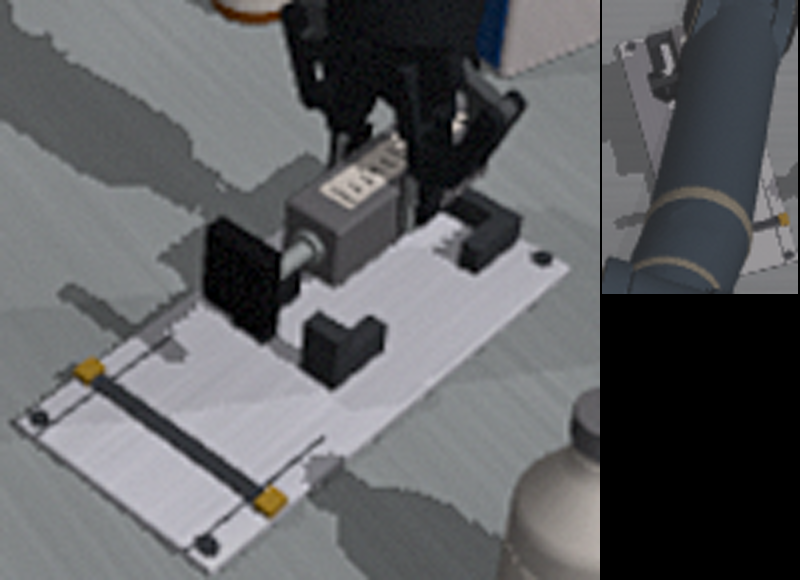

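The side view shows the gauge above the slot, with the case's front-right bottom corner at crop (330,283) and the right stop's front-bottom edge from (303,370) to (333,388). The brass blocks are at (88,370) and (270,500). Next I'll turn these into the stand's frame using this one view.

```bash
python3 - <<'E'
from h import *; import pickle
s=pickle.load(open("s1.pkl","rb"))["side"]
O=np.array((.6385,-.2380)); A=np.radians(14.2); M=np.array([[np.cos(A),np.sin(A)],[-np.sin(A),np.cos(A)]])
def pr(n,P,z):
    uv=[((x+.5)/4-.5+310,(y+.5)/4-.5+240) for x,y in P]; print(n,np.round((plane(s,uv,z)-O)@M.T*1000,1).tolist())
pr("case FR bottom (-65,-18)",[(330,283)],.0553)
pr("case FL,FR top (-65,+-18)",[(285,204),(331,230)],.0953)
pr("paddle near-face BR (-124,-20), far-top TR(-110,-20), TL near(-124,20)",[(268,342)],.0653)
pr("paddle tops near TL(-124,20) TR(-124,-20)",[(205,222),(274,258)],.1133)
pr("R stop bottom front inner(-79,-12),outer",[(303,372),(332,388)],.008)
pr("R stop top front inner(-79,-12),outer",[(304,314),(334,333)],.042)
pr("backstop near bottom corner, ",[(468,270)],.008)
pr("brass z11",[(88,370),(270,500)],.013)
pr("plate corners (-205,65)(-205,-65)(85,-65)",[(13,425),(208,575),(570,268)],.008)
E
```

```text
case FR bottom (-65,-18) [[-60.0, -12.3]]
case FL,FR top (-65,+-18) [[-66.9, 14.2], [-65.8, -14.0]]
paddle near-face BR (-124,-20), far-top TR(-110,-20), TL near(-124,20) [[-121.6, -23.8]]
paddle tops near TL(-124,20) TR(-124,-20) [[-120.6, 19.8], [-116.6, -19.7]]
R stop bottom front inner(-79,-12),outer [[-78.9, -14.6], [-77.1, -32.0]]
R stop top front inner(-79,-12),outer [[-75.0, -9.2], [-74.8, -28.2]]
backstop near bottom corner,  [[42.2, -28.3]]
brass z11 [[-159.0, 59.6], [-158.2, -60.1]]
plate corners (-205,65)(-205,-65)(85,-65) [[-208.5, 62.7], [-208.5, -66.4], [82.3, -65.8]]
```

servo_tool:
  steps:
    - {"grip": 0.3, "xyz": [0, 0, 0.006], "dr": [0, 0, 0]}
    - {"grip": 0.3, "xyz": [0, 0, 0.012], "dr": [0, 0, 0]}
    - {"grip": 0.3, "xyz": [0, 0, 0.018], "dr": [0, 0, 0]}
    - {"grip": 0.3, "xyz": [0, 0, 0.024], "dr": [0, 0, 0]}
    - {"grip": 0.3, "xyz": [0, 0, 0.03], "dr": [0, 0, 0]}
    - {"grip": 0.3, "xyz": [0, 0, 0.034], "dr": [0, 0, 0]}
    - {"grip": 0.3, "xyz": [0, 0, 0.038], "dr": [0, 0, 0]}
    - {"grip": 0.3, "xyz": [0, 0, 0.038], "dr": [0, 0, 0]}

```text
time_s: 8.55
tool_pos: [0.6351, -0.2386, 0.0244]
tool_rot: [-0.388, 3.117, 0.003]
force: [0.6, -0.6, -3.6]
width: 0.0355
gripper_force: 36.2
```

```bash
python3 - <<'E'
from h import *; from cell import bot,imaging
d={"side":imaging.snapshot("side")}; st=bot.observe(); print(st["tool_pos"],st["tool_rot"],st["force"],st["torque"])
a=cv2.resize(d["side"]["image"][245:385,310:460,::-1],None,fx=4,fy=4,interpolation=2)
cv2.imwrite("pics/low.png",a)
E
```

```text
[ 0.63531913 -0.23867036  0.02465095] [-3.87907095e-01  3.11665497e+00  2.52425573e-03] [-0.16593683  0.03843878 -3.5490542 ] [ 0.00196774 -0.05596557  0.03111386]
```

View pics/low.png

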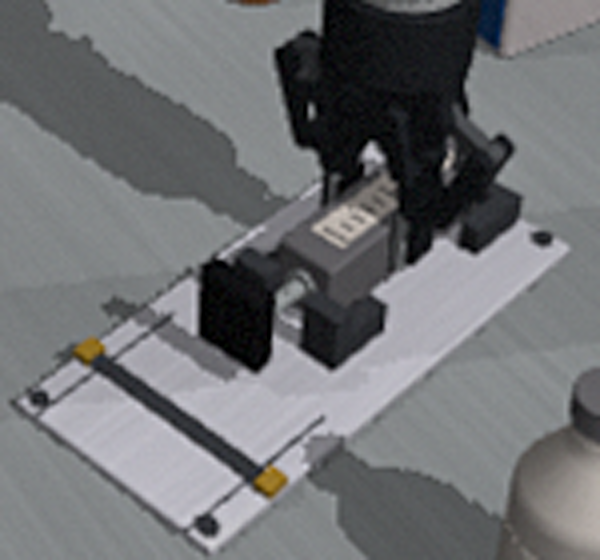

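The case is down between the stops and guides with no contact force: rod in the slot at crop (290,290), paddle outside at (235,315). I'll now set it down gently.

servo_tool:
  steps:
    - {"grip": 0.3, "xyz": [0, 0, 0.002], "dr": [0, 0, 0]}
    - {"grip": 0.3, "xyz": [0, 0, 0.004], "dr": [0, 0, 0]}
    - {"grip": 0.3, "xyz": [0, 0, 0.005], "dr": [0, 0, 0]}
    - {"grip": 0.3, "xyz": [0, 0, 0.006], "dr": [0, 0, 0]}
    - {"grip": 0.3, "xyz": [0, 0, 0.007], "dr": [0, 0, 0]}
    - {"grip": 0.3, "xyz": [0, 0, 0.0075], "dr": [0, 0, 0]}
    - {"grip": 0.3, "xyz": [0, 0, 0.0075], "dr": [0, 0, 0]}

```text
time_s: 9.48
tool_pos: [0.6354, -0.2386, 0.0174]
tool_rot: [-0.388, 3.116, 0.002]
force: [-0.8, 0.6, -2.3]
width: 0.0356
gripper_force: 36.5
```

servo_tool:
  steps:
    - {"grip": 0.3, "xyz": [0, 0, 0.0005], "dr": [0, 0, 0]}
    - {"grip": 0.3, "xyz": [0, 0, 0.001], "dr": [0, 0, 0]}
    - {"grip": 0.3, "xyz": [0, 0, 0.0015], "dr": [0, 0, 0]}
    - {"grip": 0.3, "xyz": [0, 0, 0.0015], "dr": [0, 0, 0]}

```text
time_s: 9.98
tool_pos: [0.6354, -0.2387, 0.0174]
tool_rot: [-0.388, 3.116, 0.002]
force: [-4.9, 1.2, 8.1]
width: 0.0356
gripper_force: 37.9
```

servo_tool:
  steps:
    - {"grip": 0.5, "xyz": [0, 0, 0.001], "dr": [0, 0, 0]}
    - {"grip": 0.6, "xyz": [0, 0, 0], "dr": [0, 0, 0]}
    - {"grip": 0.7, "xyz": [0, 0, 0], "dr": [0, 0, 0]}
    - {"grip": 0.7, "xyz": [0, 0, 0], "dr": [0, 0, 0]}
    - {"grip": 0.7, "xyz": [0, 0, -0.02], "dr": [0, 0, 0]}
    - {"grip": 0.7, "xyz": [0, 0, -0.06], "dr": [0, 0, 0]}
    - {"grip": 0.7, "xyz": [0, 0, -0.09], "dr": [0, 0, 0]}
    - {"grip": 0.7, "xyz": [0, 0, -0.09], "dr": [0, 0, 0]}

```text
time_s: 10.98
tool_pos: [0.6377, -0.2397, 0.1103]
tool_rot: [-0.387, 3.11, -0.003]
force: [-0.3, -1.1, -0.3]
width: 0.0597
gripper_force: 0.0
```

```bash
python3 - <<'E'
from h import *; from cell import bot,imaging
s=imaging.snapshot("side"); st=bot.observe(); print(st["tool_pos"],st["tool_rot"],st["force"],st["width"])
cv2.imwrite("pics/seat.png",cv2.resize(s["image"][245:385,310:460,::-1],None,fx=4,fy=4,interpolation=2))
import pickle; pickle.dump(s,open("s2.pkl","wb"))
# gauge along stand: grasp at gauge x -6 => origin = tcp +6
print(at((.6354,-.2386),14.2,.006))
p=at((.6354,-.2386),14.2,.006-.117); print(p)
plan(st,(*p,.11,194.2),(*p,.04,194.2))
E
```

```text
[ 0.63631056 -0.23913117  0.10813423] [-3.87469552e-01  3.11302996e+00 -7.19843251e-05] [ 0.13179282 -0.01190604  0.31548858] 0.05952943340173699
(np.float64(0.6412166720993708), np.float64(-0.2371281556847272))
(np.float64(0.5277915661616396), np.float64(-0.2658291198325471))
xyz [0.1117, 0.0007, -0.0024] dr [-0.0006, 0.0045, -0.0002]
xyz [0.1121, 0.0008, 0.0676] dr [-0.0006, 0.0045, -0.0002]
```

View pics/seat.png

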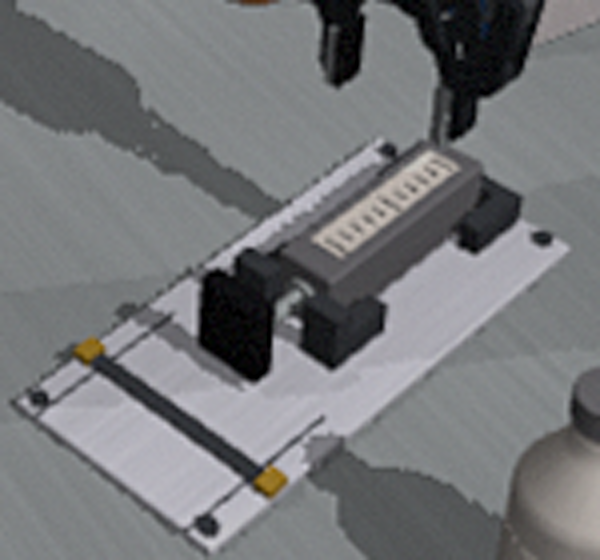

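The gauge is seated: case between the stops, rod through the slot at crop (293,295), scale up, fingers clear. The paddle's outer-bottom corner is at (262,381) and the brass blocks are at (89,350) and (270,480).

```bash
python3 - <<'E'
from h import *; import pickle
s=pickle.load(open("s2.pkl","rb"))
O=np.array((.6385,-.2380)); A=np.radians(14.2); M=np.array([[np.cos(A),np.sin(A)],[-np.sin(A),np.cos(A)]])
def pr(n,P,z):
    uv=[((x+.5)/4-.5+310,(y+.5)/4-.5+245) for x,y in P]; print(n,np.round((plane(s,uv,z)-O)@M.T*1000,1).tolist())
pr("paddle (-124,-20),(-124,20) bottom",[(260,382),(199,345)],.018)
pr("paddle (-124,20),(-110,-20) top",[(203,268),(274,296)],.066)
pr("stop top front R (-79,-12),(-79,-30)",[(304,294),(333,312)],.042)
pr("stop bot front R",[(303,352),(332,368)],.008)
pr("brass",[(89,350),(270,480)],.013)
pr("bar",[(110,362),(250,464)],.011)
pr("rear fixing screws",[(388,150),(542,238)],.009); pr("front screws",[(38,399),(207,524)],.009)
m=(s["image"].max(2)<38).astype(np.uint8)
for z in(.018,.042,.066):
  for b in blobs(s,m,(357,308,22,36),z,60): print(b)
b=(cv2.cvtColor(s["image"],cv2.COLOR_RGB2HSV)[:,:,1]>120).astype(np.uint8)
for q in blobs(s,b,(308,290,100,95),.013,10): print("brass",np.round(M@(q[4]-O*1000),1),q[0])
E
```

```text
paddle (-124,-20),(-124,20) bottom [[-117.7, -18.7], [-120.3, 19.3]]
paddle (-124,20),(-110,-20) top [[-116.4, 22.5], [-106.6, -14.7]]
stop top front R (-79,-12),(-79,-30) [[-75.0, -9.2], [-74.6, -27.4]]
stop bot front R [[-78.9, -14.6], [-77.1, -32.0]]
brass [[-158.6, 59.3], [-158.2, -60.1]]
bar [[-155.6, 47.3], [-156.0, -46.0]]
rear fixing screws [[77.1, 52.7], [77.3, -51.2]]
front screws [[-197.6, 56.2], [-196.1, -54.6]]
(np.int32(412), array([ 545.6, -240.7]), array([85.5, 36.3]), 51.8, array([ 544.2, -243.6]))
(np.int32(412), array([ 530.8, -260.3]), array([82.7, 35.1]), 51.8, array([ 529.5, -263.1]))
(np.int32(412), array([ 515.9, -279.9]), array([80. , 33.9]), 51.8, array([ 514.7, -282.6]))
brass [-100.    15.7] 117
brass [-158.8   59.2] 32
brass [-158.7  -60.6] 42
```

servo_tool:
  steps:
    - {"grip": 0.7, "xyz": [0.03, 0, 0], "dr": [0, 0, 0]}
    - {"grip": 0.7, "xyz": [0.07, 0, 0], "dr": [0, 0, 0]}
    - {"grip": 0.7, "xyz": [0.1, 0.0, 0], "dr": [0, 0, 0]}
    - {"grip": 0.7, "xyz": [0.112, 0.0, 0], "dr": [0, 0, 0]}
    - {"grip": 0.7, "xyz": [0.112, 0.0, 0], "dr": [0, 0, 0]}
    - {"grip": 0.7, "xyz": [0.112, 0.0, 0], "dr": [0, 0, 0]}

```text
time_s: 11.78
tool_pos: [0.5282, -0.2655, 0.1055]
tool_rot: [-0.39, 3.115, 0.003]
force: [0.5, 1.4, 0.4]
width: 0.0599
gripper_force: 0.0
```

servo_tool:
  steps:
    - {"grip": 0.7, "xyz": [0, 0, 0.02], "dr": [0, 0, 0]}
    - {"grip": 0.7, "xyz": [0, 0, 0.04], "dr": [0, 0, 0]}
    - {"grip": 0.7, "xyz": [0, 0, 0.058], "dr": [0, 0, 0]}
    - {"grip": 0.7, "xyz": [0, 0, 0.068], "dr": [0, 0, 0]}
    - {"grip": 0.7, "xyz": [0, 0, 0.07], "dr": [0, 0, 0]}
    - {"grip": 0.7, "xyz": [0, 0, 0.07], "dr": [0, 0, 0]}

```text
time_s: 12.52
tool_pos: [0.5272, -0.2663, 0.0359]
tool_rot: [-0.388, 3.116, 0.002]
force: [-0.6, 0.3, -0.3]
width: 0.0599
gripper_force: 0.0
```

servo_tool:
  steps:
    - {"grip": 0.5, "xyz": [0, 0, 0], "dr": [0, 0, 0]}
    - {"grip": 0.4, "xyz": [0, 0, 0], "dr": [0, 0, 0]}
    - {"grip": 0.35, "xyz": [0, 0, 0], "dr": [0, 0, 0]}
    - {"grip": 0.35, "xyz": [0, 0, 0], "dr": [0, 0, 0]}
    - {"grip": 0.35, "xyz": [0, 0, 0], "dr": [0, 0, 0]}
    - {"grip": 0.35, "xyz": [0, 0, 0], "dr": [0, 0, 0]}
  newtons: 35

```text
time_s: 13.28
tool_pos: [0.5271, -0.2664, 0.0363]
tool_rot: [-0.388, 3.116, 0.002]
force: [-1.7, 0.4, 5.3]
width: 0.0394
gripper_force: 37.0
```

servo_tool:
  steps:
    - {"grip": 0.35, "xyz": [0.003, 0, 0], "dr": [0, 0, 0]}
    - {"grip": 0.35, "xyz": [0.008, 0, 0], "dr": [0, 0, 0]}
    - {"grip": 0.35, "xyz": [0.014, 0, 0], "dr": [0, 0, 0]}
    - {"grip": 0.35, "xyz": [0.02, 0, 0], "dr": [0, 0, 0]}
    - {"grip": 0.35, "xyz": [0.026, 0, 0], "dr": [0, 0, 0]}
    - {"grip": 0.35, "xyz": [0.031, 0, 0], "dr": [0, 0, 0]}
    - {"grip": 0.35, "xyz": [0.035, 0, 0], "dr": [0, 0, 0]}
    - {"grip": 0.35, "xyz": [0.035, 0, 0], "dr": [0, 0, 0]}

```text
time_s: 14.28
tool_pos: [0.4939, -0.2747, 0.036]
tool_rot: [-0.388, 3.114, 0.001]
force: [7.2, 1.9, 1.6]
width: 0.0395
gripper_force: 36.7
```

```bash
python3 - <<'E'
from h import *; from cell import bot,imaging; import pickle
s=imaging.snapshot("side"); st=bot.observe(); print(st["tool_pos"],st["tool_rot"],st["force"],st["width"])
pickle.dump(s,open("s3.pkl","wb"))
cv2.imwrite("pics/pull.png",cv2.resize(s["image"][260:385,310:440,::-1],None,fx=6,fy=4.8,interpolation=2))
E
```

```text
[ 0.49413647 -0.27463896  0.03597241] [-3.87734584e-01  3.11338375e+00  1.16446659e-03] [5.89634222 1.49434711 2.54378499] 0.03964989119995446
```

View pics/pull.png

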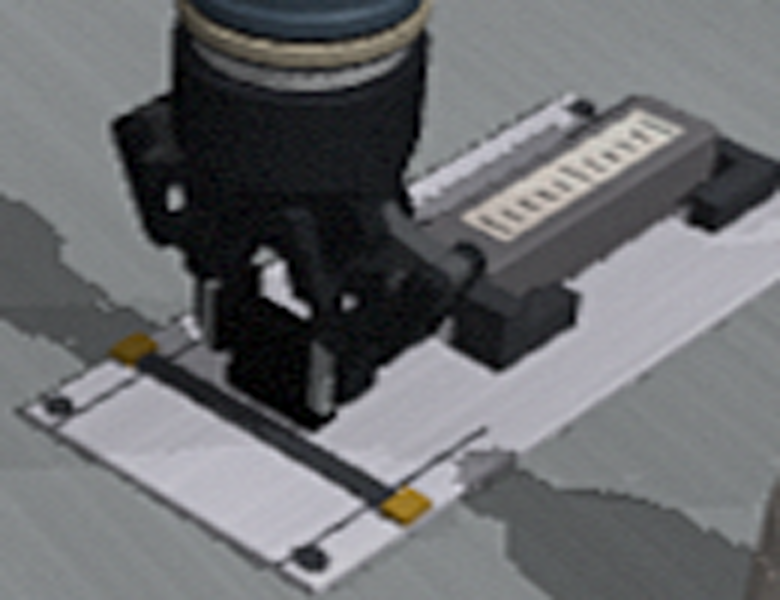

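The paddle is gripped and drawn out about 34 mm. Its outer-bottom edge runs from crop (230,385) to (318,428), and the bar from (145,355) to (385,495) is still farther out.

```bash
python3 - <<'E'
from h import *; import pickle
s=pickle.load(open("s3.pkl","rb"))
O=np.array((.6385,-.2380)); A=np.radians(14.2); M=np.array([[np.cos(A),np.sin(A)],[-np.sin(A),np.cos(A)]])
def pr(n,P,z):
    uv=[((x+.5)/6-.5+310,(y+.5)/4.8-.5+260) for x,y in P]; print(n,np.round((plane(s,uv,z)-O)@M.T*1000,1).tolist())
pr("paddle near bottom",[(318,430),(230,386)],.018)
pr("bar near edge top",[(140,362),(378,504)],.011); pr("bar far edge top",[(160,350),(395,487)],.011)
pr("bar far edge bottom",[(160,352),(395,489)],.008)
pr("case front top (-67 if on stop)",[(400,225),(490,275)],.048)
print(M@(np.array((.4940,-.2747))-O)*1000)
# bar pixel profile across, near the middle and at +-30: dark-run midpoint
E=np.asarray(s["extrinsics"]); g=s["image"].mean(2).astype(np.float32)
def px(P):
    c=(np.asarray(P)-E[:3,3])@E[:3,:3]; return s["cx"]+s["fx"]*c[0]/-c[2], s["cy"]-s["fy"]*c[1]/-c[2]
for y in(-45,-35,-28,25,35,45):
    xs=np.arange(-172,-144,.5); v=[]
    for x in xs:
        w=O+M.T@np.array((x,y))/1000; u,q=px((*w,.011)); v.append(cv2.getRectSubPix(g,(1,1),(float(u),float(q)))[0,0])
    v=np.array(v); d=xs[v<(v.max()+v.min())/2]; print(y,d.min(),d.max(),d.mean())
E
```

```text
paddle near bottom [[-152.3, -17.9], [-154.9, 18.5]]
bar near edge top [[-161.4, 53.5], [-162.8, -53.0]]
bar far edge top [[-151.7, 53.6], [-152.4, -51.1]]
bar far edge bottom [[-150.4, 54.8], [-151.1, -50.1]]
case front top (-67 if on stop) [[-67.5, 22.3], [-69.4, -18.5]]
[-1.49087634e+02 -1.31727082e-01]
-45 -165.0 -153.5 -159.25
-35 -164.5 -153.5 -159.0
-28 -164.0 -153.5 -158.75
25 -164.5 -144.5 -154.85135135135135
35 -164.0 -152.0 -158.0
45 -164.5 -150.5 -157.5
```

```bash
python3 - <<'E'
from h import *; import pickle
O=np.array((.6385,-.2380)); A=np.radians(14.2); M=np.array([[np.cos(A),np.sin(A)],[-np.sin(A),np.cos(A)]])
for f in("s2.pkl","s3.pkl"):
    s=pickle.load(open(f,"rb")); H,S,V=cv2.split(cv2.cvtColor(s["image"],cv2.COLOR_RGB2HSV))
    m=((V>140)&(S<60)).astype(np.uint8)
    for b in blobs(s,m,(383,278,48,36),.048,60): print(f,b[0],M@(b[1]-O*1000),b[2],b[3],M@(b[4]-O*1000))
s2,s3=[pickle.load(open(f,"rb"))["image"].astype(np.float32).mean(2) for f in("s2.pkl","s3.pkl")]
print(cv2.phaseCorrelate(s2[280:312,388:436].copy(),s3[280:312,388:436].copy(),cv2.createHanningWindow((48,32),cv2.CV_32F)))
E
```

```text
s2.pkl 113 [ 0.49833349 30.09736971] [86.1 14.1] 13.9 [ 0.13744293 31.11705496]
s2.pkl 284 [3.44683388 0.98454873] [99.8 21. ] 14.1 [2.79275287 1.25320844]
s2.pkl 103 [ -9.22613062 -45.83730483] [23.6 38.4] 59.5 [-10.66990893 -50.32010576]
s3.pkl 316 [20.89374706 12.45517298] [ 71.4 108.1] 59.4 [20.90124971 32.05211008]
s3.pkl 309 [0.92509755 1.21003906] [101.2  21.1] 14.4 [0.75573922 1.35604507]
s3.pkl 106 [ -9.22613062 -45.83730483] [23.6 38.4] 59.5 [-10.49937218 -50.05380289]
((-0.5065706824976779, 0.1856839693838559), 1.0259530500819285)
```

servo_tool:
  steps:
    - {"grip": 0.35, "xyz": [0.004, 0, 0], "dr": [0, 0, 0]}
    - {"grip": 0.35, "xyz": [0.007, 0, 0], "dr": [0, 0, 0]}
    - {"grip": 0.35, "xyz": [0.0093, 0, 0], "dr": [0, 0, 0]}
    - {"grip": 0.35, "xyz": [0.0093, 0, 0], "dr": [0, 0, 0]}

```text
time_s: 14.82
tool_pos: [0.4855, -0.2768, 0.0359]
tool_rot: [-0.388, 3.113, 0.001]
force: [7.6, 1.8, 1.5]
width: 0.0393
gripper_force: 36.6
```

```bash
python3 - <<'E'
from h import *; from cell import bot,imaging; import pickle
s=imaging.snapshot("side"); st=bot.observe(); print(st["tool_pos"],st["tool_rot"],st["force"],st["width"])
pickle.dump(s,open("s4.pkl","wb"))
cv2.imwrite("pics/mark.png",cv2.resize(s["image"][310:372,315:395,::-1],None,fx=9,fy=9,interpolation=2))
E
```

```text
[ 0.48559115 -0.27679685  0.03592687] [-3.87877472e-01  3.11267332e+00  9.74051964e-04] [6.60455433 1.04740021 1.07185686] 0.039217324684173153
```

View pics/mark.png

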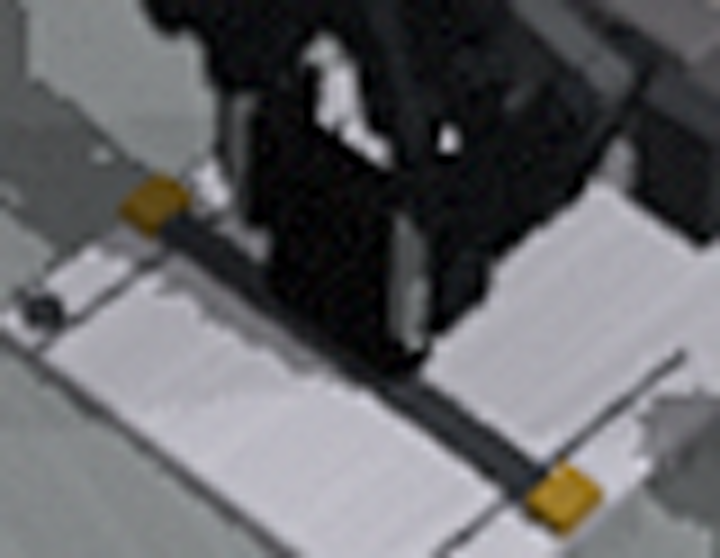

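The paddle's black lower edge, from crop (272,300) to (400,380), now hangs over the bar, which runs from (165,225) to (525,480). I'll compute the remaining offset from these points.

```bash
python3 - <<'E'
from h import *; import pickle
s=pickle.load(open("s4.pkl","rb"))
O=np.array((.6385,-.2380)); A=np.radians(14.2); M=np.array([[np.cos(A),np.sin(A)],[-np.sin(A),np.cos(A)]])
def pr(n,P,z):
    uv=[((x+.5)/9-.5+315,(y+.5)/9-.5+310) for x,y in P]; print(n,np.round((plane(s,uv,z)-O)@M.T*1000,1).tolist())
pr("paddle near bottom",[(400,381),(272,302)],.018)
pr("bar near",[(165,240),(508,492)],.0095); pr("bar far",[(190,212),(545,462)],.011)
print(M@(np.array((.4855,-.2768))-O)*1000)
# sub-pixel: black paddle lower boundary by walking in image from bar to paddle along stand +x at z=.018
E=np.asarray(s["extrinsics"]); g=s["image"].mean(2).astype(np.float32)
for y in(-14,-8,0,8,14):
    o=[]
    for x in np.arange(-176,-146,2.):
        c=(np.append(O+M.T@np.array((x,y))/1000,.018)-E[:3,3])@E[:3,:3]
        o.append(int(cv2.getRectSubPix(g,(1,1),(float(s["cx"]-s["fx"]*c[0]/c[2]),float(s["cy"]+s["fy"]*c[1]/c[2])))[0,0]))
    print(y,o)
E
```

```text
paddle near bottom [[-162.4, -17.7], [-165.3, 17.1]]
bar near [[-162.8, 52.2], [-163.2, -49.5]]
bar far [[-153.7, 53.3], [-152.5, -50.4]]
[-1.57843065e+02 -8.24495365e-02]
-14 [189, 193, 171, 134, 64, 30, 17, 7, 4, 5, 18, 49, 92, 61, 73]
-8 [185, 169, 140, 83, 38, 25, 16, 6, 8, 2, 9, 32, 60, 87, 97]
0 [135, 112, 108, 86, 46, 27, 15, 6, 5, 8, 6, 7, 6, 3, 11]
8 [147, 113, 107, 83, 45, 26, 17, 8, 1, 8, 10, 8, 4, 6, 9]
14 [111, 109, 109, 85, 49, 27, 14, 7, 4, 3, 4, 7, 7, 9, 9]
```

On the mark: paddle at about −157, bar at about −157.5. I'll hold for 2 to 3 s.

servo_tool:
  steps:
    - {"grip": 0.35, "xyz": [0, 0, 0], "dr": [0, 0, 0]}
    - {"grip": 0.35, "xyz": [0, 0, 0], "dr": [0, 0, 0]}
    - {"grip": 0.35, "xyz": [0, 0, 0], "dr": [0, 0, 0]}
    - {"grip": 0.35, "xyz": [0, 0, 0], "dr": [0, 0, 0]}
    - {"grip": 0.35, "xyz": [0, 0, 0], "dr": [0, 0, 0]}
    - {"grip": 0.35, "xyz": [0, 0, 0], "dr": [0, 0, 0]}
    - {"grip": 0.35, "xyz": [0, 0, 0], "dr": [0, 0, 0]}
    - {"grip": 0.35, "xyz": [0, 0, 0], "dr": [0, 0, 0]}

```text
time_s: 15.88
tool_pos: [0.4857, -0.2768, 0.0359]
tool_rot: [-0.388, 3.113, 0.001]
force: [7.3, 1.4, 2.3]
width: 0.0394
gripper_force: 36.6
```

servo_tool:
  steps:
    - {"grip": 0.35, "xyz": [0, 0, 0], "dr": [0, 0, 0]}
    - {"grip": 0.35, "xyz": [0, 0, 0], "dr": [0, 0, 0]}
    - {"grip": 0.35, "xyz": [0, 0, 0], "dr": [0, 0, 0]}
    - {"grip": 0.35, "xyz": [0, 0, 0], "dr": [0, 0, 0]}
    - {"grip": 0.35, "xyz": [0, 0, 0], "dr": [0, 0, 0]}
    - {"grip": 0.35, "xyz": [0, 0, 0], "dr": [0, 0, 0]}
    - {"grip": 0.35, "xyz": [0, 0, 0], "dr": [0, 0, 0]}
    - {"grip": 0.35, "xyz": [0, 0, 0], "dr": [0, 0, 0]}

```text
time_s: 16.88
tool_pos: [0.4857, -0.2768, 0.0359]
tool_rot: [-0.388, 3.113, 0.001]
force: [5.8, 1.2, 1.5]
width: 0.0392
gripper_force: 36.6
```

servo_tool:
  steps:
    - {"grip": 0.35, "xyz": [0, 0, 0], "dr": [0, 0, 0]}
    - {"grip": 0.35, "xyz": [0, 0, 0], "dr": [0, 0, 0]}
    - {"grip": 0.35, "xyz": [0, 0, 0], "dr": [0, 0, 0]}
    - {"grip": 0.35, "xyz": [0, 0, 0], "dr": [0, 0, 0]}
    - {"grip": 0.35, "xyz": [-0.002, 0, 0], "dr": [0, 0, 0]}
    - {"grip": 0.35, "xyz": [-0.005, 0, 0], "dr": [0, 0, 0]}
    - {"grip": 0.35, "xyz": [-0.009, 0, 0], "dr": [0, 0, 0]}
    - {"grip": 0.35, "xyz": [-0.013, 0, 0], "dr": [0, 0, 0]}

```text
time_s: 17.88
tool_pos: [0.4979, -0.2736, 0.0359]
tool_rot: [-0.388, 3.114, 0.001]
force: [6.3, 1.6, 2.4]
width: 0.0394
gripper_force: 36.7
```

servo_tool:
  steps:
    - {"grip": 0.35, "xyz": [-0.004, 0, 0], "dr": [0, 0, 0]}
    - {"grip": 0.35, "xyz": [-0.008, 0, 0], "dr": [0, 0, 0]}
    - {"grip": 0.35, "xyz": [-0.012, 0, 0], "dr": [0, 0, 0]}
    - {"grip": 0.35, "xyz": [-0.016, 0, 0], "dr": [0, 0, 0]}
    - {"grip": 0.35, "xyz": [-0.019, 0, 0], "dr": [0, 0, 0]}
    - {"grip": 0.35, "xyz": [-0.022, 0, 0], "dr": [0, 0, 0]}
    - {"grip": 0.35, "xyz": [-0.025, 0, 0], "dr": [0, 0, 0]}
    - {"grip": 0.35, "xyz": [-0.027, 0, 0], "dr": [0, 0, 0]}

```text
time_s: 18.88
tool_pos: [0.5228, -0.2674, 0.0361]
tool_rot: [-0.388, 3.116, 0.002]
force: [3.0, 1.6, 7.0]
width: 0.0398
gripper_force: 37.1
```

servo_tool:
  steps:
    - {"grip": 0.35, "xyz": [-0.001, 0, 0], "dr": [0, 0, 0]}
    - {"grip": 0.35, "xyz": [-0.002, 0, 0], "dr": [0, 0, 0]}
    - {"grip": 0.35, "xyz": [-0.003, 0, 0], "dr": [0, 0, 0]}
    - {"grip": 0.35, "xyz": [-0.0035, 0, 0], "dr": [0, 0, 0]}
    - {"grip": 0.35, "xyz": [-0.0035, 0, 0], "dr": [0, 0, 0]}

```text
time_s: 19.5
tool_pos: [0.5238, -0.2671, 0.036]
tool_rot: [0.386, -3.115, -0.003]
force: [-1.3, 1.5, 10.5]
width: 0.0393
gripper_force: 37.6
```

servo_tool:
  steps:
    - {"grip": 0.35, "xyz": [-0.001, 0, 0], "dr": [0, 0, 0]}
    - {"grip": 0.35, "xyz": [-0.002, 0, 0], "dr": [0, 0, 0]}
    - {"grip": 0.35, "xyz": [-0.002, 0, 0], "dr": [0, 0, 0]}

```text
time_s: 19.88
tool_pos: [0.5238, -0.2672, 0.0359]
tool_rot: [0.385, -3.112, -0.004]
force: [-4.9, 0.8, 13.1]
width: 0.0398
gripper_force: 38.0
```

servo_tool:
  steps:
    - {"grip": 0.35, "xyz": [0.001, 0, 0], "dr": [0, 0, 0]}
    - {"grip": 0.35, "xyz": [0.002, 0, 0], "dr": [0, 0, 0]}
    - {"grip": 0.35, "xyz": [0.002, 0, 0], "dr": [0, 0, 0]}

```text
time_s: 20.25
tool_pos: [0.5237, -0.2671, 0.0359]
tool_rot: [0.386, -3.115, -0.003]
force: [-1.3, 1.1, 9.7]
width: 0.0391
gripper_force: 37.5
```

Home and nearly unloaded, so I'll let go and rise.

servo_tool:
  steps:
    - {"grip": 0.45, "xyz": [0, 0, 0], "dr": [0, 0, 0]}
    - {"grip": 0.55, "xyz": [0, 0, 0], "dr": [0, 0, 0]}
    - {"grip": 0.7, "xyz": [0, 0, 0], "dr": [0, 0, 0]}
    - {"grip": 0.7, "xyz": [0, 0, 0], "dr": [0, 0, 0]}
    - {"grip": 0.7, "xyz": [0, 0, -0.02], "dr": [0, 0, 0]}
    - {"grip": 0.7, "xyz": [0, 0, -0.05], "dr": [0, 0, 0]}
    - {"grip": 0.7, "xyz": [0, 0, -0.07], "dr": [0, 0, 0]}
    - {"grip": 0.7, "xyz": [0, 0, -0.07], "dr": [0, 0, 0]}

```text
time_s: 21.25
tool_pos: [0.5265, -0.2669, 0.1067]
tool_rot: [-0.388, 3.115, 0.0]
force: [0.5, -0.7, -0.1]
width: 0.0595
gripper_force: 0.0
```

```bash
python3 - <<'E'
from h import *; from cell import bot,imaging; import pickle
O=np.array((.6385,-.2380)); A=np.radians(14.2); M=np.array([[np.cos(A),np.sin(A)],[-np.sin(A),np.cos(A)]])
s=imaging.snapshot("side"); st=bot.observe(); print(st["tool_pos"],st["tool_rot"],st["force"],st["width"])
H,S,V=cv2.split(cv2.cvtColor(s["image"],cv2.COLOR_RGB2HSV)); m=((V>140)&(S<60)).astype(np.uint8)
for b in blobs(s,m,(383,278,48,36),.048,60): print(b[0],M@(b[1]-O*1000),b[2],b[3],M@(b[4]-O*1000))
m=(s["image"].max(2)<38).astype(np.uint8)
for b in blobs(s,m,(357,308,22,36),.042,60): print("paddle",b)
# gauge sat with grasp at tcp (.6354,-.2386); since slid 2.4 mm towards -x
p=at((.6354,-.2386),14.2,-.0025); plan(st,(*p,.11,194.2),(*p,.017,194.2))
E
```

```text
[ 0.52572979 -0.2664751   0.10551625] [-3.88061209e-01  3.11659012e+00  2.17784432e-03] [ 0.01885377 -0.06687865 -0.71331918] 0.05988553364047929
281 [1.0453944  0.87014398] [100.3  20.9] 14.4 [2.69462992 0.8654303 ]
103 [ -9.22613062 -45.83730483] [23.6 38.4] 59.5 [-10.66990893 -50.32010576]
paddle (np.int32(424), array([ 528.3, -260. ]), array([85.3, 35.7]), 51.7, array([ 527.2, -263.3]))
xyz [-0.1107, 0.0001, -0.0044] dr [0.0013, 0.0011, -0.0001]
xyz [-0.1106, 0.0, 0.0886] dr [0.0013, 0.0011, -0.0001]
```

servo_tool:
  steps:
    - {"grip": 0.75, "xyz": [-0.03, 0, -0.002], "dr": [0, 0, 0]}
    - {"grip": 0.75, "xyz": [-0.07, 0, -0.004], "dr": [0, 0, 0]}
    - {"grip": 0.75, "xyz": [-0.1, 0, -0.004], "dr": [0, 0, 0]}
    - {"grip": 0.75, "xyz": [-0.1107, 0, -0.004], "dr": [0, 0, 0]}
    - {"grip": 0.75, "xyz": [-0.1107, 0, -0.004], "dr": [0, 0, 0]}
    - {"grip": 0.75, "xyz": [-0.1107, 0, 0.02], "dr": [0, 0, 0]}
    - {"grip": 0.75, "xyz": [-0.1107, 0, 0.05], "dr": [0, 0, 0]}
    - {"grip": 0.75, "xyz": [-0.1107, 0, 0.05], "dr": [0, 0, 0]}

```text
time_s: 22.3
tool_pos: [0.6296, -0.2396, 0.0531]
tool_rot: [0.385, -3.112, -0.006]
force: [-0.5, -0.1, 0.5]
width: 0.0637
gripper_force: 0.0
```

```bash
python3 - <<'E'
from h import *; from cell import bot
st=bot.observe(); print(st["tool_pos"])
p=at((.6354,-.2386),14.2,-.0025); plan(st,(*p,.0175,194.2))
E
```

```text
[ 0.62957476 -0.23955401  0.05306647]
xyz [-0.0036, -0.0007, 0.0355] dr [0.0045, -0.0052, -0.0017]
```

servo_tool:
  steps:
    - {"grip": 0.75, "xyz": [-0.002, 0, 0.0], "dr": [0, 0, 0]}
    - {"grip": 0.75, "xyz": [-0.003, 0, 0.01], "dr": [0, 0, 0]}
    - {"grip": 0.75, "xyz": [-0.003, 0, 0.024], "dr": [0, 0, 0]}
    - {"grip": 0.75, "xyz": [-0.003, 0, 0.032], "dr": [0, 0, 0]}
    - {"grip": 0.75, "xyz": [-0.003, 0, 0.035], "dr": [0, 0, 0]}
    - {"grip": 0.75, "xyz": [-0.003, 0, 0.035], "dr": [0, 0, 0]}

```text
time_s: 23.05
tool_pos: [0.6361, -0.2384, 0.0204]
tool_rot: [-0.388, 3.117, 0.003]
force: [0.4, -0.3, 0.2]
width: 0.0638
gripper_force: 0.0
```

servo_tool:
  steps:
    - {"grip": 0.5, "xyz": [0, 0, 0], "dr": [0, 0, 0]}
    - {"grip": 0.4, "xyz": [0, 0, 0], "dr": [0, 0, 0]}
    - {"grip": 0.3, "xyz": [0, 0, 0], "dr": [0, 0, 0]}
    - {"grip": 0.3, "xyz": [0, 0, 0], "dr": [0, 0, 0]}
    - {"grip": 0.3, "xyz": [0, 0, 0], "dr": [0, 0, 0]}
    - {"grip": 0.3, "xyz": [0, 0, 0], "dr": [0, 0, 0]}
  newtons: 35

```text
time_s: 23.8
tool_pos: [0.6366, -0.2385, 0.0213]
tool_rot: [-0.388, 3.116, 0.002]
force: [0.4, 0.3, 5.3]
width: 0.0352
gripper_force: 37.2
```

servo_tool:
  steps:
    - {"grip": 0.3, "xyz": [0, 0, -0.004], "dr": [0, 0, 0]}
    - {"grip": 0.3, "xyz": [0, 0, -0.015], "dr": [0, 0, 0]}
    - {"grip": 0.3, "xyz": [0, 0, -0.035], "dr": [0, 0, 0]}
    - {"grip": 0.3, "xyz": [0, 0, -0.065], "dr": [0, 0, 0]}
    - {"grip": 0.3, "xyz": [0, 0, -0.1], "dr": [0, 0, 0]}
    - {"grip": 0.3, "xyz": [0, 0, -0.13], "dr": [0, 0, 0]}
    - {"grip": 0.3, "xyz": [0, 0, -0.15], "dr": [0, 0, 0]}
    - {"grip": 0.3, "xyz": [0, 0, -0.15], "dr": [0, 0, 0]}

```text
time_s: 24.8
tool_pos: [0.6364, -0.2393, 0.1728]
tool_rot: [-0.387, 3.114, -0.0]
force: [-0.4, 0.4, -3.7]
width: 0.0356
gripper_force: 36.4
```

```bash
python3 - <<'E'
from h import *; from cell import bot
st=bot.observe(); print(st["tool_pos"],st["force"],st["width"])
plan(st,(.6447,.2217,.17,193.2))
E
```

```text
[ 0.63642977 -0.23932931  0.1728172 ] [-0.40017931  0.4157334  -3.65657644] 0.0356301987017913
xyz [-0.1208, 0.445, 0.003] dr [-0.0004, 0.0033, 0.0169]
```

servo_tool:
  steps:
    - {"grip": 0.3, "xyz": [-0.003, 0.012, 0], "dr": [0, 0, 0]}
    - {"grip": 0.3, "xyz": [-0.01, 0.036, 0], "dr": [0, 0, 0]}
    - {"grip": 0.3, "xyz": [-0.019, 0.07, 0], "dr": [0, 0, 0]}
    - {"grip": 0.3, "xyz": [-0.0285, 0.105, 0], "dr": [0, 0, 0]}
    - {"grip": 0.3, "xyz": [-0.038, 0.14, 0], "dr": [0, 0, 0]}
    - {"grip": 0.3, "xyz": [-0.0475, 0.175, 0], "dr": [0, 0, 0]}
    - {"grip": 0.3, "xyz": [-0.057, 0.21, 0], "dr": [0, 0, 0]}
    - {"grip": 0.3, "xyz": [-0.0665, 0.245, 0], "dr": [0, 0, 0]}

```text
time_s: 25.8
tool_pos: [0.6389, 0.0175, 0.1692]
tool_rot: [0.39, -3.114, -0.003]
force: [0.6, -0.2, -3.8]
width: 0.0355
gripper_force: 36.2
```

servo_tool:
  steps:
    - {"grip": 0.3, "xyz": [-0.0095, 0.035, 0], "dr": [0, 0, 0]}
    - {"grip": 0.3, "xyz": [-0.019, 0.07, 0], "dr": [0, 0, 0]}
    - {"grip": 0.3, "xyz": [-0.0285, 0.105, 0], "dr": [0, 0, 0.005]}
    - {"grip": 0.3, "xyz": [-0.038, 0.14, 0.002], "dr": [0, 0, 0.01]}
    - {"grip": 0.3, "xyz": [-0.046, 0.17, 0.003], "dr": [0, 0, 0.015]}
    - {"grip": 0.3, "xyz": [-0.052, 0.19, 0.003], "dr": [0, 0, 0.017]}
    - {"grip": 0.3, "xyz": [-0.0543, 0.2, 0.003], "dr": [0, 0, 0.017]}
    - {"grip": 0.3, "xyz": [-0.0543, 0.2, 0.003], "dr": [0, 0, 0.017]}

```text
time_s: 26.8
tool_pos: [0.6438, 0.2224, 0.168]
tool_rot: [-0.362, 3.121, 0.002]
force: [-0.2, -0.8, -3.1]
width: 0.0353
gripper_force: 36.3
```

```bash
python3 - <<'E'
from h import *; from cell import bot
st=bot.observe(); print(st["tool_pos"],st["force"],st["width"])
plan(st,(.6447,.2217,.03,193.2))
E
```

```text
[0.64379366 0.22242018 0.16803832] [-0.19475731 -0.76746714 -3.06120977] 0.035251976824702436
xyz [-0.0007, -0.001, 0.138] dr [0.001, 0.0002, 0.0009]
```

servo_tool:
  steps:
    - {"grip": 0.3, "xyz": [-0.0005, -0.0005, 0.02], "dr": [0, 0, 0]}
    - {"grip": 0.3, "xyz": [-0.0005, -0.0005, 0.05], "dr": [0, 0, 0]}
    - {"grip": 0.3, "xyz": [-0.0005, -0.0005, 0.08], "dr": [0, 0, 0]}
    - {"grip": 0.3, "xyz": [-0.0005, -0.0005, 0.105], "dr": [0, 0, 0]}
    - {"grip": 0.3, "xyz": [-0.0005, -0.0005, 0.125], "dr": [0, 0, 0]}
    - {"grip": 0.3, "xyz": [-0.0005, -0.0005, 0.137], "dr": [0, 0, 0]}
    - {"grip": 0.3, "xyz": [-0.0005, -0.0005, 0.14], "dr": [0, 0, 0]}
    - {"grip": 0.3, "xyz": [-0.0005, -0.0005, 0.14], "dr": [0, 0, 0]}

```text
time_s: 27.8
tool_pos: [0.6453, 0.2224, 0.029]
tool_rot: [-0.361, 3.119, 0.003]
force: [0.4, -0.1, -3.1]
width: 0.0354
gripper_force: 36.2
```

```bash
python3 - <<'E'
from h import *; from cell import bot
st=bot.observe(); print(st["tool_pos"],st["force"])
plan(st,(.6447,.2217,.0175,193.2))
E
```

```text
[0.64532935 0.2223534  0.02903874] [ 0.35343685 -0.11304331 -3.07386331]
xyz [0.0008, -0.0005, 0.0115] dr [0.0016, 0.0022, 0.0002]
```

servo_tool:
  steps:
    - {"grip": 0.3, "xyz": [0.0005, -0.0005, 0.003], "dr": [0, 0, 0]}
    - {"grip": 0.3, "xyz": [0.0005, -0.0005, 0.006], "dr": [0, 0, 0]}
    - {"grip": 0.3, "xyz": [0.0005, -0.0005, 0.008], "dr": [0, 0, 0]}
    - {"grip": 0.3, "xyz": [0.0005, -0.0005, 0.0095], "dr": [0, 0, 0]}
    - {"grip": 0.3, "xyz": [0.0005, -0.0005, 0.0105], "dr": [0, 0, 0]}
    - {"grip": 0.3, "xyz": [0.0005, -0.0005, 0.0105], "dr": [0, 0, 0]}

```text
time_s: 28.55
tool_pos: [0.6445, 0.2217, 0.0184]
tool_rot: [-0.361, 3.12, 0.002]
force: [-1.1, -0.1, 0.2]
width: 0.0353
gripper_force: 36.8
```

servo_tool:
  steps:
    - {"grip": 0.3, "xyz": [0, 0, 0.0005], "dr": [0, 0, 0]}
    - {"grip": 0.3, "xyz": [0, 0, 0.001], "dr": [0, 0, 0]}
    - {"grip": 0.3, "xyz": [0, 0, 0.001], "dr": [0, 0, 0]}

```text
time_s: 28.92
tool_pos: [0.6446, 0.2217, 0.0183]
tool_rot: [-0.361, 3.12, 0.002]
force: [-2.2, -0.7, 6.0]
width: 0.0353
gripper_force: 37.6
```

Landed on the mat. I'll release, rise and retreat clear.

servo_tool:
  steps:
    - {"grip": 0.45, "xyz": [0, 0, 0], "dr": [0, 0, 0]}
    - {"grip": 0.6, "xyz": [0, 0, 0], "dr": [0, 0, 0]}
    - {"grip": 0.75, "xyz": [0, 0, 0], "dr": [0, 0, 0]}
    - {"grip": 0.75, "xyz": [0, 0, 0], "dr": [0, 0, 0]}
    - {"grip": 0.75, "xyz": [0, 0, -0.02], "dr": [0, 0, 0]}
    - {"grip": 0.75, "xyz": [0, 0, -0.06], "dr": [0, 0, 0]}
    - {"grip": 0.75, "xyz": [0, 0, -0.12], "dr": [0, 0, 0]}
    - {"grip": 0.75, "xyz": [0, 0, -0.18], "dr": [0, 0, 0]}

```text
time_s: 29.92
tool_pos: [0.6443, 0.2213, 0.2003]
tool_rot: [-0.361, 3.118, 0.003]
force: [0.1, 0.7, -0.9]
width: 0.0641
gripper_force: 0.0
```

servo_tool:
  steps:
    - {"grip": 0.75, "xyz": [0.03, -0.03, -0.02], "dr": [0, 0, 0]}
    - {"grip": 0.75, "xyz": [0.05, -0.08, -0.03], "dr": [0, 0, 0]}
    - {"grip": 0.75, "xyz": [0.06, -0.13, -0.03], "dr": [0, 0, 0]}
    - {"grip": 0.75, "xyz": [0.07, -0.18, -0.03], "dr": [0, 0, 0]}
    - {"grip": 0.75, "xyz": [0.07, -0.2, -0.03], "dr": [0, 0, 0]}
    - {"grip": 0.75, "xyz": [0.07, -0.2, -0.03], "dr": [0, 0, 0]}
    - {"grip": 0.75, "xyz": [0.07, -0.2, -0.03], "dr": [0, 0, 0]}

```text
time_s: 30.8
tool_pos: [0.6219, 0.0133, 0.227]
tool_rot: [-0.366, 3.119, 0.005]
force: [-0.1, -0.2, -0.6]
width: 0.0641
gripper_force: 0.0
```

```bash
python3 - <<'E'
from h import *; from cell import bot,imaging; import pickle
d0=pickle.load(open("s0.pkl","rb")); st=bot.observe(); print(st["time_s"],st["tool_pos"],st["force"])
for n,bx in (("top",(225,175,66,92)),("side",(280,188,50,36))):
    for s in (d0[n],imaging.snapshot(n)):
        H,S,V=cv2.split(cv2.cvtColor(s["image"],cv2.COLOR_RGB2HSV)); m=((V>125)&(S<60)).astype(np.uint8)
        for b in blobs(s,m,bx,.045,60):
            if 100<b[0]<200: print(n,*b)
        if n=="side":
            for b in blobs(s,(V<45).astype(np.uint8),(255,200,30,32),.045,60): print("paddle",*b)
a=d0["side"]["image"].astype(int); b=np.abs(a-s["image"]).max(2); b=(b>50).astype(np.uint8)
nn,l,stt,_=cv2.connectedComponentsWithStats(cv2.morphologyEx(b,2,np.ones((2,2),np.uint8)))
print(stt[1:][stt[1:,4]>15].tolist())
E
```

```text
30.8 [0.62187858 0.01334703 0.22695102] [-0.14999858 -0.22771907 -0.55727239]
top 147 [648.3 222.8] [96.6 18.5] 13.3 [647.  222.8]
top 176 [648.4 222.5] [100.   19.7] 13.2 [647.8 222.8]
side 147 [647.8 223.3] [101.3  21.9] 13.1 [646.6 223.1]
paddle 198 [529.1 187.8] [96.  29.9] 68.8 [528.4 187.4]
side 159 [646.6 224.7] [102.8  23.1] 14.2 [644.9 223.2]
paddle 199 [527.2 186.5] [99.6 30.4] 68.4 [527.3 188. ]
[[97, 0, 39, 118, 2399], [118, 0, 6, 8, 39], [228, 0, 119, 93, 2311], [0, 4, 22, 86, 1503], [17, 14, 79, 132, 3695], [323, 14, 2, 10, 20], [341, 18, 25, 33, 536], [344, 87, 11, 5, 23], [15, 88, 33, 9, 240], [312, 95, 51, 82, 1798], [0, 97, 15, 10, 124], [0, 109, 14, 95, 803], [60, 141, 21, 82, 981], [80, 140, 12, 21, 187], [4, 202, 51, 7, 211], [0, 209, 4, 10, 25], [4, 213, 22, 12, 81], [27, 223, 25, 5, 78], [65, 225, 24, 68, 577], [53, 229, 10, 24, 54], [55, 255, 17, 30, 161], [53, 259, 9, 25, 61], [0, 263, 13, 37, 179], [49, 289, 17, 13, 46], [0, 307, 6, 15, 42]]
```

The gauge is back within about 1 mm of where it lay, with the paddle home and the bystanders unmoved. I'm handing in.

```bash
python3 -c "
from cell import bot
print(bot.sign_off())"
```

```text
the job is handed in; nothing more can be done
None
```

Job handed in: I set the gauge in the stand, held its paddle over the cross bar (about 0.5 mm off by camera) for over 2 s, eased it home, and laid it back on the mat scale up, 1–2 mm from where it lay; clock about 31 s of 64 s, grip at most 38 N a finger.

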